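# Seat a tapered tube carrier in a swing bucket and rock it free

### The arm

A 6-joint arm with a two-finger parallel gripper is mounted at the origin on the work surface. World frame = base frame: x ahead of the robot, y to its left, z up, the work surface at z = 0. Lengths are in m, angles in degrees, forces in N, time in s.
With the tool pointing down it reaches from about 0.4 to 0.825 m from the base axis. Payload 7 kg.
Tool frame: the origin (TCP) lies at the very end of the fingers, on their centre line; the grasp point (between the pads) lies 19 mm behind it (ctrl.pinch_z is the distance from the TCP to the grasp point, in m); z points along the fingers, x is the direction in which the jaws open and shut, and the axes are right-handed (so a half turn about z gives the same grasp; the last joint's range is limited). The gripper opens to 88 mm and grips with 3 to 60 N. Pads are 19 mm wide; open, the fingers measure 130 mm over their backs; the gripper's body (78 mm by 193 mm) begins 47 mm behind the grasp point.
Start: joints at [-60.556, 20.546, 0.682, 0, -70.136, -16.507], TCP at [0.151, -0.658, 0.227] pointing down, gripper open.
Joint ranges: [-176.03, 176.03], [-82.01, 121.73], [-58.28, 71.71], [-173.87, 95.51], [-174.79, -0.11], [-173.66, 173.66]. Speed limits (degrees/s): [136.94, 136.94, 172.46, 180, 180, 180].

### API

Orientations are given as [roll, pitch, yaw] about the fixed x, y, z axes, in that order (R = Rz(yaw) Ry(pitch) Rx(roll)).
In Python, from plant import ctrl gives the robot as it stands.
- The arm moves only by the tool carry_out, never from a script. Its argument "increments" is a list of rows, each a list of 7 numbers: the turn, a rotation vector about the world's x, y, z in degrees, then the shift along the world's x, y, z in mm, then the closure, from 0 (fully open) to 1 (shut). In form: [[ax, ay, az, dx, dy, dz, grip], ...]. A call has 1 to 20 rows; each row is the pose to reach, as a shift and turn from the pose commanded when the call began; what a row does not reach only later rows make up. A row lasts 1/8 s, in which the tool goes at most 62.5 mm and 10.7 degrees, less where a joint would pass 70% of its speed; a pose out of reach is approached as far as the arm can. A call with a gripper value outside its range is refused whole. The fingers move at their own pace and stop on an object; the grip force is fixed at half the most. Time passes only in rows, so rows that repeat a pose let the fingers close. It gives the time, the measured TCP pose, the force and the opening at its end, in the units of the state.
- ctrl.get_obs(): the state, without advancing time (a new reading comes with each control period).
- ctrl.snapshot(name): name is "scene" or "top"; returns a dict with "pixels" (384x512x3 uint8, blue, green, red), "intrinsics" (3x3 intrinsics, pixels), "rvec" (rotation vector, rad) and "tvec" (3), from world to camera coordinates, as OpenCV has them. Camera axes: x right, y down, z forward; pixel columns grow to the right and rows downward; lengths in m; the calibration is good to about 2 mm. A picture is of the moment at which its call begins. There is no depth.
- ctrl.close_job(): hands the job in, once; it reports no verdict.
Trained networks look in a picture, given as the dict that the camera call returned (one of the last four; its "shot" number tells which), for a name from the list of things; names that differ only in an ending like _2 or _b are one class to them, and where a whole thing is asked for, a point or a joint stands for the part that bears it (a point fixed in the world has none). Each returns a list of dicts, best first, with "confidence" (0 to 1); they miss things now and then, are a little off and sometimes report something else, mostly with a low value. They report only what shows in the picture. A call takes as long as a camera call.
- ctrl.search_frame(picture, label): "centre" ([x, y, z] in m, in world coordinates, good to about 4 mm: the middle of the surface that is visible of it).
- ctrl.outline_of(picture, label): "pixels" (384x512 bool, what is visible of it).
The state is a dict: "clock": time; "joint_pos": joint angles; "qvel": joint speeds; "tau": joint torques, N m; "tool_pos": TCP position; "orientation": TCP orientation; "force": force on the tool from outside, world axes, zero at the start; "moment": the same for the moment, N m; "opening": finger opening in m.
Only numpy, scipy, OpenCV 4.12 (cv2) and the standard library are available. Lean on these libraries where they do the work, as an engineer would, in place of code of your own. Each camera call takes 0.05 s, during which the arm holds its last target. There are 200 camera calls.

### The job

Put the tapered tube carrier into the hanging steel bucket and press it straight down past the spring catches until it is fully home, bedding it with a steady push of about 15 N held for a second, and never loading carrier or bucket with more than 25 N. Then check that the bucket rocks free: tip it clearly (about 20 degrees) with the tube top away from the robot, then clearly the other way, towards the robot. Leave it hanging upright and still with the carrier home, and leave the other things on the bench where they are.

Things in the scene. Friction and masses are not known exactly. Their poses are not given: they have to be found in the camera images.
- carrier: loose grey plastic tapered carrier with a tan-capped tube fixed upright in it, 130-210 g, standing on the bench. Origin: centre of its underside, z up the tube. 60 degree cone, 28 mm across at the bottom, 66 mm at 33 mm up, then a straight band to its flat top at 42 mm. Tube 16 mm across to 70 mm, its cap 20 mm across from 70 to 94 mm (grip cap or tube; both rigid).
- stand: fixed yoke: grey base plate 130 x 160 x 12 mm, two aluminium uprights 100 mm tall, inner faces at y = +-60 mm, outer +-72 mm. Origin: underside centre of the base; its x points away from the robot within 0.4 rad (the rocking direction), y along the pins on which the bucket (a stirrup with a conical steel cup) hangs, 85 mm up.
- seat (a point): nominal place of the carrier's underside when home, 36 mm below the pins, z up the bucket. The cup is set up to 2 mm higher or lower than this: find home by feel. Mouth 29 mm above this point. Sprung balls in two blocks (y +-41 to 51 mm, up to 57 mm above this point) hold the carrier 8-14 mm high; 2-7 N pushes it past, it snaps down about 5 mm and the push then rises steeply at the hard seat.
- bucket (a joint): tilt of the bucket on its pins (rad): 0 hangs upright, positive tips the tube top away from the robot (the stand's +x), negative towards it, stops at +-0.6. Swings freely and settles by its own weight in about a second; a sideways push of 1-3 N on the cap or tube tips it.
- straight_carrier: not for this bucket: loose grey carrier with straight sides, 54 mm across and 42 mm tall, with the same tan-capped tube to 94 mm. Origin: centre of its underside, z up.
- rack: white tube rack 240 x 100 mm full of tan-capped tubes, 115 mm tall, loose. Origin: centre of its underside, long side along its x.
- bottle: amber bottle 60 mm across, 130 mm tall, loose. Origin: centre of its underside.

How it is judged (in metres and radians):
On the way, in this order (a step that is already met when the one before it is completed fails the run):
1. the carrier is home in the bucket and pressed there with 10 to 25 N for 0.4 s (distance between carrier and seat below 0.0032 m and angle between the z axis of carrier and the z axis of seat, either way round below 0.07 rad and contact force between carrier and stand above 10 N), for 0.4 s.
2. the bucket, carrier home, is tipped more than 0.2 rad with the tube top away from the robot (value of joint bucket above 0.2 rad and distance between carrier and seat below 0.004 m), for 0.05 s.
3. then more than 0.2 rad towards the robot (value of joint bucket below -0.2 rad and distance between carrier and seat below 0.004 m), for 0.05 s.
At the end, for the whole second after the job is handed in: The carrier sits home in the bucket (underside within 3.2 mm of the seat point, axes within 0.07 rad), the bucket hangs within 0.08 rad of upright and is at rest (under 20 mm/s), and the straight carrier, the rack and the bottle are within 30 mm of where they started (distance between carrier and seat below 0.0032 m and angle between the z axis of carrier and the z axis of seat, either way round below 0.07 rad and value of joint bucket between -0.08 and 0.08 rad and linear speed of carrier below 0.02 m/s and distance of each of straight_carrier, rack, bottle from where it was at the start of the episode below 0.03 m); the robot touches nothing.
It fails at once if the carrier presses on the bucket or stand with more than 25 N (contact force between carrier and stand above 25 N).
It fails at once if the robot loads the bucket or stand with more than 25 N (contact force between any of the fingers, the arm and stand above 25 N).
It fails at once if the straight carrier, the rack or the bottle is moved more than 30 mm or tipped (distance of any of straight_carrier, rack, bottle from where it was at the start of the episode above 0.03 m or angle between any of straight_carrier, bottle's own z axis and vertical above 0.4 rad).
It also fails if it takes over 72 s, if anything falls off the work surface, if the arm or the gripper's body presses on something with over 40 N, if the wrist force passes 120 N, or if a joint passes its speed limit or range.

## Working session

There is one attempt and no reset: what is moved stays moved. The work goes in short steps, Python scripts to look and compute and a tool call to move; the robot and the scene stay as the last step left them, time stands still between calls to the robot, and variables do not carry over. Pictures are saved under pics/ and viewed, about 8 in all and at most 12, crops included, and the job is handed in when it is done.

Besides the shell and the picture viewer there is one more tool, called after ">>>" as name(argument=value, ...) on one line, values as JSON. carry_out: Moves the arm, as the interface text tells. Its arguments: {"type":"object","properties":{"increments":{"type":"array"}},"required":["increments"]}

```bash
mkdir -p pics; ls; cat > h.py <<'E'
import numpy as np, cv2
from plant import ctrl
def P(s):
    R=cv2.Rodrigues(np.array(s["rvec"],float))[0]; return np.array(s["intrinsics"]),R,np.array(s["tvec"],float).ravel()
def proj(s,p):
    return cv2.projectPoints(np.array(p,float).reshape(-1,3),np.array(s["rvec"],float),np.array(s["tvec"],float),np.array(s["intrinsics"],float),None)[0].reshape(-1,2)
def ray(s,uv,z):
    K,R,t=P(s); d=R.T@np.linalg.inv(K)@np.array([uv[0],uv[1],1.]); c=-R.T@t
    return c+d*(z-c[2])/d[2]
def tri(s1,a,s2,b):
    A=[];y=[]
    for s,uv in((s1,a),(s2,b)):
        K,R,t=P(s); d=R.T@np.linalg.inv(K)@np.array([uv[0],uv[1],1.]); d/=np.linalg.norm(d); c=-R.T@t
        M=np.eye(3)-np.outer(d,d); A.append(M); y.append(M@c)
    return np.linalg.lstsq(np.vstack(A),np.hstack(y),rcond=None)[0]
E
python3 - <<'E'
from h import *
np.set_printoptions(precision=4,suppress=True)
S={n:ctrl.snapshot(n) for n in("scene","top")}
for n,s in S.items():
    cv2.imwrite(f"pics/{n}0.png",s["pixels"]); K,R,t=P(s); print(n,"cam",-R.T@t,"fwd",R[2],K[0,0])
    for l in("carrier","stand","seat","bucket","straight_carrier","rack","bottle"):
        for d in ctrl.search_frame(s,l)[:2]: print(l,np.array(d["centre"]),round(d["confidence"],2),proj(s,d["centre"])[0].round())
print(ctrl.get_obs())
a=np.vstack([S["scene"]["pixels"],S["top"]["pixels"]]); 
cv2.imwrite("pics/both.png",cv2.resize(np.hstack([S["scene"]["pixels"],S["top"]["pixels"]]),(800,300)))
E
```

```text
pics
scene cam [1.1936 0.4265 0.8664] fwd [-0.562  -0.3689 -0.7403] 434.181165535376
carrier [ 0.5011 -0.333   0.0426] 0.76 [169. 133.]
stand [0.6004 0.1272 0.0227] 0.81 [288. 226.]
seat [0.5878 0.1167 0.061 ] 0.98 [287. 211.]
bucket [0.5839 0.1116 0.0592] 0.59 [286. 209.]
straight_carrier [ 0.4887 -0.1506  0.0441] 0.91 [222. 153.]
bottle [ 0.7535 -0.1299  0.0779] 0.7 [163. 209.]
bottle [0.5917 0.4175 0.0933] 0.51 [411. 260.]
top cam [0.3831 0.0497 1.4058] fwd [ 0.1665 -0.0006 -0.986 ] 465.0041509129652
carrier [ 0.4909 -0.341   0.0422] 0.88 [387. 240.]
seat [0.5867 0.1181 0.0661] 0.78 [231. 202.]
bucket [0.582  0.1148 0.067 ] 0.98 [233. 204.]
straight_carrier [ 0.4762 -0.1509  0.0416] 0.66 [322. 243.]
rack [0.54   0.4026 0.0651] 0.66 [133. 215.]
rack [0.5854 0.1157 0.0689] 0.42 [232. 202.]
bottle [ 0.7297 -0.1369  0.0894] 0.88 [320. 155.]
{'clock': 0.8, 'joint_pos': array([-60.5587,  20.5434,   0.6817,   0.0006, -70.1355, -16.5049]), 'qvel': array([-0.007 ,  0.0313, -0.0023, -0.0351,  0.0421, -0.0676]), 'tau': array([ -0.    , -58.229 ,  29.3286,   7.0021,   0.0126,  -0.    ]), 'tool_pos': array([ 0.1511, -0.6579,  0.2266]), 'orientation': array([179.9998,   0.0029, 102.9366]), 'force': array([0.1356, 0.7842, 0.5983]), 'moment': array([-0.0333,  0.0017,  0.0154]), 'opening': 0.08761644160765579}
```

View pics/scene0.png

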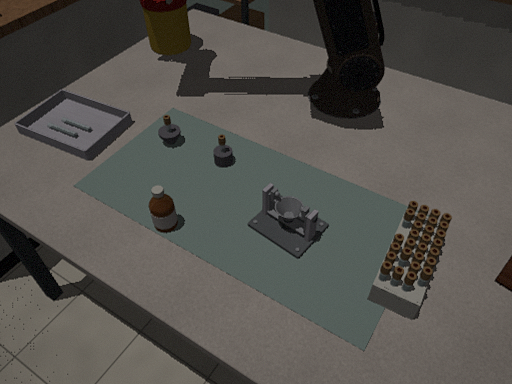

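View pics/top0.png

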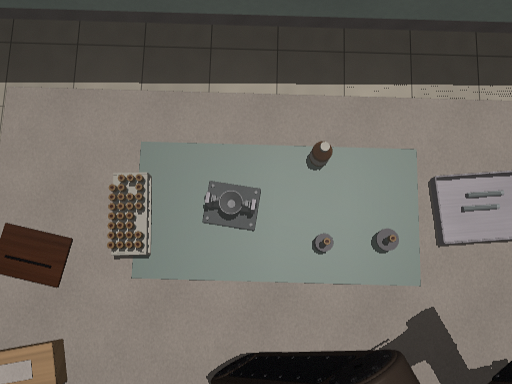

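```bash
python3 - <<'E'
from h import *
np.set_printoptions(precision=4,suppress=True)
s=ctrl.snapshot("scene");t=ctrl.snapshot("top")
def crop(S,u,v,w,h,k): return cv2.resize(S["pixels"][v:v+h,u:u+w],None,fx=k,fy=k,interpolation=cv2.INTER_CUBIC)
a=np.hstack([crop(t,200,175,66,60,6),crop(s,245,180,66+14,60,5)[:, :400] if 0 else cv2.resize(crop(s,245,178,88,80,1),(396,360),interpolation=cv2.INTER_CUBIC)])
b=np.hstack([crop(t,365,222,44,26,9),crop(s,149,110,44,40,6)[:234,:264]])
b=cv2.copyMakeBorder(b,0,0,0,a.shape[1]-b.shape[1],0)
im=np.vstack([a,b]); im=np.clip(im.astype(float)*1.6,0,255).astype(np.uint8); cv2.imwrite("pics/c1.png",im); print(im.shape)
for n,S in(("s",s),("t",t)):
  for l in("stand","carrier"):
    for d in ctrl.outline_of(S,l)[:1]:
        m=d["pixels"].astype(np.uint8); np.save(f"m_{n}_{l}.npy",m); r=cv2.minAreaRect(cv2.findNonZero(m)); print(n,l,round(d["confidence"],2),m.sum(),r)
        if l=="stand":
            c=cv2.boxPoints(r); W=np.array([ray(S,p,.012) for p in c]); print(W, np.linalg.norm(np.roll(W,1,0)-W,axis=1),W.mean(0))
E
```

```text
(594, 792, 3)
s stand 0.92 3246 ((286.479248046875, 220.72262573242188), (75.10295867919922, 52.689353942871094), 34.38034439086914)
[[ 0.6442  0.0161  0.012 ]
 [ 0.4738 -0.0006  0.012 ]
 [ 0.5179  0.2093  0.012 ]
 [ 0.6714  0.2082  0.012 ]] [0.194  0.1712 0.2145 0.1535] [0.5768 0.1083 0.012 ]
s carrier 0.61 371 ((168.0, 131.0), (25.455841064453125, 19.798988342285156), 45.0)
t stand 0.57 2315 ((230.98841857910156, 205.5751495361328), (55.9570426940918, 43.868499755859375), 8.746162414550781)
[[0.5286 0.2132 0.012 ]
 [0.662  0.1991 0.012 ]
 [0.6405 0.0295 0.012 ]
 [0.5077 0.0462 0.012 ]] [0.1683 0.1342 0.171  0.1338] [0.5847 0.122  0.012 ]
t carrier 0.95 398 ((387.0, 239.5), (21.0, 22.0), 90.0)
```

View pics/c1.png

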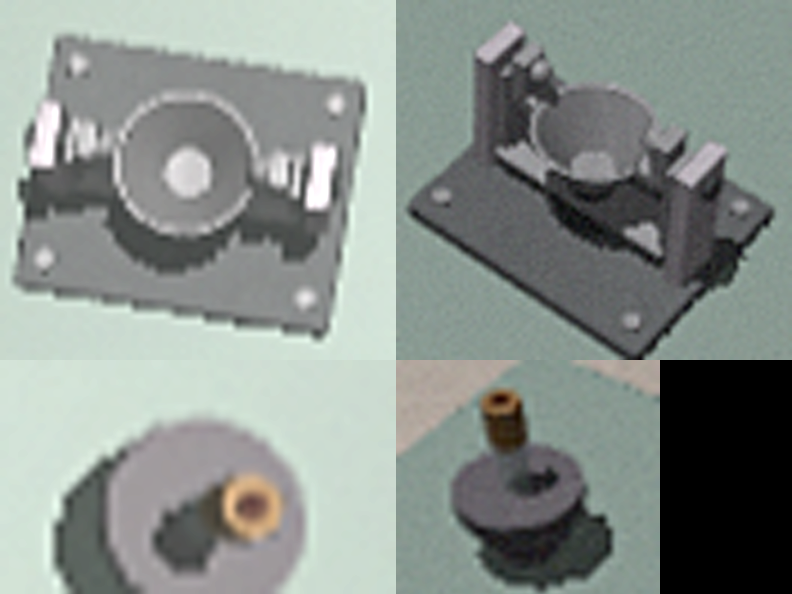

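```bash
python3 - <<'E'
from h import *
np.set_printoptions(precision=4,suppress=True)
s=ctrl.snapshot("scene");t=ctrl.snapshot("top")
T=lambda x,y:((x+.5)/6-.5+200,(y+.5)/6-.5+175)
Sc=lambda x,y:((x-396+.5)/4.5-.5+245,(y+.5)/4.5-.5+178)
C=np.array([ray(t,T(*p),.012) for p in((62,37),(365,82),(325,338),(14,288))]);print(C,C.mean(0),np.linalg.norm(C-np.roll(C,-1,0),axis=1))
e=(C[0]+C[3]-C[1]-C[2]);print("yaw from y edge",np.degrees(np.arctan2(-e[0],e[1])))
e=(C[0]+C[1]-C[2]-C[3]);print("yaw from x edge",np.degrees(np.arctan2(e[1],e[0])))
print("rim top",ray(t,T(187,162),.078),"rim scene",ray(s,Sc(592,133),.078),"tri",tri(t,T(187,162),s,Sc(592,133)))
for a,b in(((45,133),(500,44)),((321,177),(703,163))):
    print("upr",ray(t,T(*a),.1),ray(s,Sc(*b),.1),tri(t,T(*a),s,Sc(*b)))
C2=np.array([ray(s,Sc(*p),.012) for p in((408,207),(635,350),(773,210))]);print(C2,"ctr",(C2[0]+C2[2])/2)
ct=((250.5)/9-.5+365,(507.5-360)/9-.5+222); cs=((502.5-396)/6-.5+149,(399.5-360)/6-.5+110)
print("cap",ray(t,ct,.094),ray(s,cs,.094),tri(t,ct,s,cs))
print("disc", ray(t,((205.5)/9-.5+365,240),.042), (304-106)/9)
E
```

```text
[[0.6589 0.1891 0.012 ]
 [0.64   0.0343 0.012 ]
 [0.5093 0.0509 0.012 ]
 [0.53   0.2075 0.012 ]] [0.5846 0.1204 0.012 ] [0.1559 0.1318 0.1579 0.1302]
yaw from y edge -7.233582590797665
yaw from x edge -7.679189164615571
rim top [0.5863 0.1197 0.078 ] rim scene [0.5904 0.1196 0.078 ] tri [0.5872 0.119  0.0744]
upr [0.5949 0.1863 0.1   ] [0.579 0.055 0.1  ] [0.6101 0.1344 0.1727]
upr [0.5775 0.0549 0.1   ] [0.5945 0.1858 0.1   ] [0.5666 0.111  0.0425]
[[0.6415 0.0345 0.012 ]
 [0.6573 0.1875 0.012 ]
 [0.535  0.2068 0.012 ]] ctr [0.5882 0.1206 0.012 ]
cap [ 0.4933 -0.3406  0.094 ] [ 0.4909 -0.3431  0.094 ] [ 0.4933 -0.3401  0.0967]
disc [ 0.4911 -0.3413  0.042 ] 22.0
```

>>> carry_out(increments=[[0, 0, -2, 20, 18, 0, 0], [0, 0, -5, 50, 46, 0, 0], [0, 0, -8, 85, 79, 0, 0], [0, 0, -11, 125, 116, -10, 0], [0, 0, -14, 165, 153, -20, 0], [0, 0, -17, 205, 190, -30, 0], [0, 0, -20.3, 245, 227, -45, 0], [0, 0, -20.3, 280, 260, -60, 0], [0, 0, -20.3, 310, 288, -70, 0], [0, 0, -20.3, 330, 306, -76, 0], [0, 0, -20.3, 341, 316.5, -77, 0], [0, 0, -20.3, 341, 316.5, -77, 0], [0, 0, -20.3, 341, 316.5, -77, 0]])

```text
clock: 2.82
tool_pos: [0.4917, -0.3419, 0.1499]
orientation: [180.0, 0.0, 82.6]
force: [0.2, -0.8, 0.8]
opening: 0.0881
```

```bash
python3 - <<'E'
from h import *
np.set_printoptions(precision=4,suppress=True)
t=ctrl.snapshot("scene"); tp=ctrl.snapshot("top"); o=ctrl.get_obs(); print(o["clock"],o["tool_pos"],o["orientation"],o["force"],o["joint_pos"])
u,v=proj(t,o["tool_pos"])[0].round().astype(int); a=cv2.resize(t["pixels"][max(v-35,0):v+45,u-40:u+40],(480,480),interpolation=cv2.INTER_CUBIC)
cv2.imwrite("pics/g1.png",np.clip(a*1.5,0,255).astype(np.uint8)); print(u,v,[proj(t,p)[0] for p in ((.492,-.3415,.094),(.492,-.3415,.042))])
for S in(t,tp): print([ (d["centre"],d["confidence"]) for d in ctrl.search_frame(S,"carrier")[:1]])
E
```

```text
2.925 [ 0.4915 -0.3421  0.1499] [179.979    0.0073  82.5737] [ 0.4779 -0.2382 -0.2145] [-16.1521  16.8668 -15.2679   0.0047 -57.8433 -81.2767]
163 100 [array([166.4367, 116.472 ]), array([169.2902, 130.5776])]
[([0.5033, -0.3359, 0.041], 0.69)]
[]
```

View pics/g1.png

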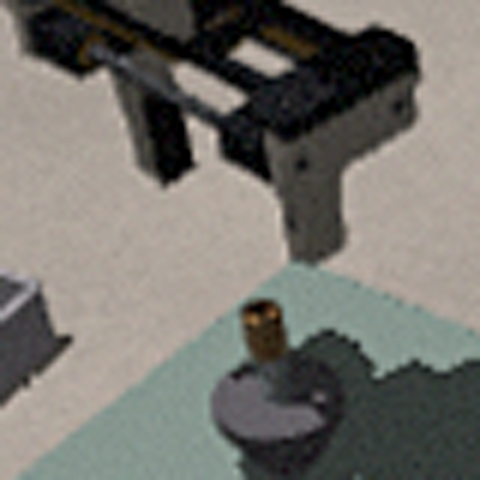

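>>> carry_out(increments=[[0, 0, 0, 0.3, 0.4, -15, 0.3], [0, 0, 0, 0.3, 0.4, -40, 0.4], [0, 0, 0, 0.3, 0.4, -65, 0.5], [0, 0, 0, 0.3, 0.4, -80, 0.5], [0, 0, 0, 0.3, 0.4, -85, 0.5], [0, 0, 0, 0.3, 0.4, -85, 0.6], [0, 0, 0, 0.3, 0.4, -85, 0.8], [0, 0, 0, 0.3, 0.4, -85, 1], [0, 0, 0, 0.3, 0.4, -85, 1], [0, 0, 0, 0.3, 0.4, -85, 1], [0, 0, 0, 0.3, 0.4, -85, 1]])

```text
clock: 4.4
tool_pos: [0.4929, -0.3412, 0.0652]
orientation: [179.9, 0.0, 82.7]
force: [-0.6, 0.4, 5.9]
opening: 0.0191
```

>>> carry_out(increments=[[0, 0, 0, 0, 0, 5, 1], [0, 0, 0, 0, 0, 20, 1], [0, 0, 0, 0, 0, 50, 1], [0, 0, 0, 0, 0, 85, 1], [0, 0, 0, 0, 0, 115, 1], [0, 0, 0, 2, 10, 128, 1], [0, 0, 0, 7, 35, 130, 1], [0, 0, 0, 15, 75, 130, 1], [0, 0, 0, 24, 120, 130, 1], [0, 0, 0, 34, 170, 130, 1], [0, 0, 0, 45, 220, 130, 1], [0, 0, 0, 55, 270, 130, 1], [0, 0, 0, 65, 320, 130, 1], [0, 0, 0, 75, 370, 130, 1], [0, 0, 0, 83, 410, 130, 1], [0, 0, 0, 89, 440, 130, 1], [0, 0, 0, 93, 456, 130, 1], [0, 0, 0, 94, 461.5, 130, 1], [0, 0, 0, 94, 461.5, 130, 1], [0, 0, 0, 94, 461.5, 130, 1]])

```text
clock: 6.9
tool_pos: [0.5862, 0.1196, 0.1946]
orientation: [-180.0, 0.0, 82.6]
force: [-0.2, 0.0, -2.1]
opening: 0.0188
```

```bash
python3 - <<'E'
from h import *
np.set_printoptions(precision=4,suppress=True)
t=ctrl.snapshot("scene"); tp=ctrl.snapshot("top"); o=ctrl.get_obs(); print(o["clock"],o["tool_pos"],o["orientation"],o["force"],o["moment"],o["opening"])
u,v=proj(t,(.5865,.1203,.11))[0].round().astype(int); print(u,v)
a=cv2.resize(t["pixels"][v-50:v+50,u-60:u+60],(720,600),interpolation=cv2.INTER_CUBIC)
for p,c in(((.5865,.1203,.078),(0,255,0)),((.5865,.1203,.195),(0,0,255)),((.5865,.1203,.237),(255,0,0))):
    q=((proj(t,p)[0]-[u-60,v-50]+.5)*6).astype(int); cv2.drawMarker(a,tuple(int(i) for i in q),c,0,14,1)
cv2.imwrite("pics/g2.png",np.clip(a*1.4,0,255).astype(np.uint8))
for S in(t,tp): print([ (d["centre"],d["confidence"]) for l in("carrier","seat") for d in ctrl.search_frame(S,l)[:1]])
E
```

```text
7.0 [0.5863 0.1197 0.1947] [179.9993  -0.0029  82.5767] [-0.2184  0.6656 -1.6531] [ 0.0173 -0.0466  0.0156] 0.01914453854954618
290 197
[([0.5972, 0.127, 0.1677], 0.78), ([0.5854, 0.1165, 0.0599], 0.6)]
[([0.5598, 0.1223, 0.1723], 0.41), ([0.5687, 0.1081, 0.0686], 0.44)]
```

View pics/g2.png

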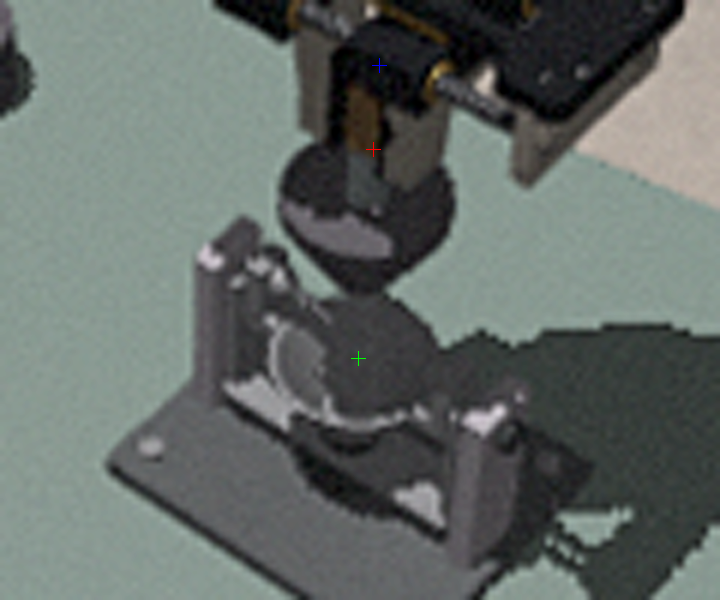

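>>> carry_out(increments=[[0, 0, 0, 0, 0, -8, 1], [0, 0, 0, 0, 0, -20, 1], [0, 0, 0, 0, 0, -34, 1], [0, 0, 0, 0, 0, -46, 1], [0, 0, 0, 0, 0, -54, 1], [0, 0, 0, 0, 0, -58, 1], [0, 0, 0, 0, 0, -60, 1], [0, 0, 0, 0, 0, -61, 1], [0, 0, 0, 0, 0, -62, 1], [0, 0, 0, 0, 0, -62, 1]])

```text
clock: 8.45
tool_pos: [0.5865, 0.1205, 0.1328]
orientation: [180.0, -0.0, 82.6]
force: [-0.4, -0.1, -0.7]
opening: 0.0193
```

```bash
cat > o.py <<'E'
from h import *
np.set_printoptions(precision=4,suppress=True)
F=[]
for i in range(4):
    t=ctrl.snapshot("scene"); o=ctrl.get_obs(); F.append(np.r_[o["force"],o["moment"]])
print(o["clock"],o["tool_pos"],o["orientation"],np.mean(F,0),np.std(F,0)[:3],o["opening"])
E
python3 o.py
```

```text
8.65 [0.5865 0.1205 0.1327] [179.9853  -0.0071  82.6363] [-0.0468  0.2179 -0.9061 -0.1098 -0.0739  0.0103] [0.2406 0.3846 0.5594] 0.019387535714628118
```

>>> carry_out(increments=[[0, 0, 0, 0, 0, -1, 1], [0, 0, 0, 0, 0, -2, 1], [0, 0, 0, 0, 0, -3, 1], [0, 0, 0, 0, 0, -4, 1], [0, 0, 0, 0, 0, -4, 1]])

```text
clock: 9.28
tool_pos: [0.5863, 0.1201, 0.1286]
orientation: [-180.0, 0.0, 82.6]
force: [0.1, -3.6, 1.2]
opening: 0.0188
```

>>> carry_out(increments=[[0, 0, 0, 0, 0, -1, 1], [0, 0, 0, 0, 0, -2, 1], [0, 0, 0, 0, 0, -2, 1]])

```text
clock: 9.65
tool_pos: [0.5866, 0.1206, 0.1268]
orientation: [180.0, -0.0, 82.6]
force: [-0.4, -3.5, 2.8]
opening: 0.0193
```

>>> carry_out(increments=[[0, 0, 0, 0, 0, -1, 1], [0, 0, 0, 0, 0, -2, 1], [0, 0, 0, 0, 0, -2, 1]])

```text
clock: 10.02
tool_pos: [0.5866, 0.1206, 0.1247]
orientation: [180.0, -0.0, 82.6]
force: [-0.4, -3.0, 3.6]
opening: 0.0195
```

>>> carry_out(increments=[[0, 0, 0, 0, -0.4, 0, 1], [0, 0, 0, 0, -0.8, 0, 1], [0, 0, 0, 0, -0.8, 0, 1], [0, 0, 0, 0, -0.8, 0, 1]])

```text
clock: 10.52
tool_pos: [0.5865, 0.12, 0.1246]
orientation: [180.0, -0.0, 82.6]
force: [1.1, -0.6, 2.6]
opening: 0.0196
```

```bash
python3 o.py
```

```text
10.725 [0.5865 0.1199 0.1246] [179.9924  -0.0121  82.6389] [ 0.1591 -0.7704  2.7429 -0.3169 -0.1832 -0.0237] [0.5512 0.3878 0.4707] 0.01943976236893626
```

>>> carry_out(increments=[[0, 0, 0, 0, -0.2, -0.5, 1], [0, 0, 0, 0, -0.2, -1, 1], [0, 0, 0, 0, -0.2, -1, 1]])

```text
clock: 11.1
tool_pos: [0.5864, 0.1197, 0.1234]
orientation: [180.0, -0.0, 82.6]
force: [0.1, 0.0, 1.5]
opening: 0.0193
```

>>> carry_out(increments=[[0, 0, 0, 0, 0, -0.5, 1], [0, 0, 0, 0, 0, -1, 1], [0, 0, 0, 0, 0, -1, 1]])

```text
clock: 11.48
tool_pos: [0.5865, 0.1196, 0.1226]
orientation: [180.0, -0.0, 82.6]
force: [-0.1, -0.0, 3.4]
opening: 0.0195
```

>>> carry_out(increments=[[0, 0, 0, 0, 0, -0.5, 1], [0, 0, 0, 0, 0, -1, 1], [0, 0, 0, 0, 0, -1, 1]])

```text
clock: 11.85
tool_pos: [0.5864, 0.1196, 0.1214]
orientation: [-180.0, -0.0, 82.6]
force: [1.4, -0.2, 3.3]
opening: 0.0193
```

>>> carry_out(increments=[[0, 0, 0, 0, 0, -0.5, 1], [0, 0, 0, 0, 0, -1, 1], [0, 0, 0, 0, 0, -1, 1]])

```text
clock: 12.22
tool_pos: [0.5864, 0.1196, 0.1205]
orientation: [-180.0, -0.0, 82.6]
force: [0.7, 0.8, 4.2]
opening: 0.0196
```

>>> carry_out(increments=[[0, 0, 0, 0, 0, -0.5, 1], [0, 0, 0, 0, 0, -1, 1], [0, 0, 0, 0, 0, -1, 1]])

```text
clock: 12.6
tool_pos: [0.5862, 0.1195, 0.1193]
orientation: [-180.0, 0.0, 82.6]
force: [1.2, 0.3, 1.5]
opening: 0.0195
```

>>> carry_out(increments=[[0, 0, 0, 0, 0, -0.5, 1], [0, 0, 0, 0, 0, -1, 1], [0, 0, 0, 0, 0, -1, 1]])

```text
clock: 12.98
tool_pos: [0.5864, 0.1196, 0.1185]
orientation: [-180.0, -0.0, 82.6]
force: [0.9, 1.1, 2.0]
opening: 0.0195
```

>>> carry_out(increments=[[0, 0, 0, 0, 0, -0.5, 1], [0, 0, 0, 0, 0, -1, 1], [0, 0, 0, 0, 0, -1, 1]])

```text
clock: 13.35
tool_pos: [0.5861, 0.1195, 0.1171]
orientation: [-180.0, 0.0, 82.6]
force: [1.4, 0.5, -0.3]
opening: 0.0194
```

>>> carry_out(increments=[[0, 0, 0, 0, 0, -0.4, 1], [0, 0, 0, 0, 0, -0.8, 1], [0, 0, 0, 0, 0, -0.8, 1]])

```text
clock: 13.72
tool_pos: [0.5862, 0.1195, 0.1164]
orientation: [-180.0, 0.0, 82.6]
force: [0.4, 0.8, -1.1]
opening: 0.0196
```

>>> carry_out(increments=[[0, 0, 0, 0, 0, -0.4, 1], [0, 0, 0, 0, 0, -0.8, 1], [0, 0, 0, 0, 0, -0.8, 1]])

```text
clock: 14.1
tool_pos: [0.5862, 0.1195, 0.1157]
orientation: [-180.0, 0.0, 82.6]
force: [1.1, 1.1, -2.2]
opening: 0.0192
```

>>> carry_out(increments=[[0, 0, 0, 0, 0, -0.4, 1], [0, 0, 0, 0, 0, -0.4, 1]])

```text
clock: 14.35
tool_pos: [0.5862, 0.1196, 0.1153]
orientation: [-180.0, 0.0, 82.6]
force: [1.1, 0.9, -1.4]
opening: 0.0195
```

>>> carry_out(increments=[[0, 0, 0, 0, 0, -0.4, 1], [0, 0, 0, 0, 0, -0.4, 1]])

```text
clock: 14.6
tool_pos: [0.5863, 0.1196, 0.115]
orientation: [-180.0, -0.0, 82.6]
force: [0.8, 1.2, -3.9]
opening: 0.019
```

>>> carry_out(increments=[[0, 0, 0, 0, 0, -0.4, 1], [0, 0, 0, 0, 0, -0.4, 1]])

```text
clock: 14.85
tool_pos: [0.5863, 0.1196, 0.1147]
orientation: [-180.0, 0.0, 82.6]
force: [0.6, 1.7, -2.0]
opening: 0.019
```

>>> carry_out(increments=[[0, 0, 0, 0, 0, -0.4, 1], [0, 0, 0, 0, 0, -0.4, 1]])

```text
clock: 15.1
tool_pos: [0.5863, 0.1195, 0.1143]
orientation: [-180.0, 0.0, 82.6]
force: [0.4, 1.6, -1.9]
opening: 0.0192
```

>>> carry_out(increments=[[0, 0, 0, 0, 0, -0.4, 1], [0, 0, 0, 0, 0, -0.4, 1]])

```text
clock: 15.35
tool_pos: [0.5863, 0.1195, 0.1139]
orientation: [-180.0, 0.0, 82.6]
force: [0.7, 0.5, -1.2]
opening: 0.0194
```

>>> carry_out(increments=[[0, 0, 0, 0, 0, -0.4, 1], [0, 0, 0, 0, 0, -0.4, 1]])

```text
clock: 15.6
tool_pos: [0.5863, 0.1194, 0.1135]
orientation: [-180.0, 0.0, 82.6]
force: [0.8, 0.5, -2.7]
opening: 0.019
```

>>> carry_out(increments=[[0, 0, 0, 0, 0, -0.4, 1], [0, 0, 0, 0, 0, -0.4, 1]])

```text
clock: 15.85
tool_pos: [0.5863, 0.1194, 0.1131]
orientation: [-180.0, 0.0, 82.6]
force: [0.5, -0.3, -1.1]
opening: 0.0189
```

>>> carry_out(increments=[[0, 0, 0, 0, 0, -0.4, 1], [0, 0, 0, 0, 0, -0.4, 1]])

```text
clock: 16.1
tool_pos: [0.5864, 0.1195, 0.1128]
orientation: [-180.0, 0.0, 82.6]
force: [-0.8, -0.6, -1.0]
opening: 0.0191
```

>>> carry_out(increments=[[0, 0, 0, 0, 0, -0.4, 1], [0, 0, 0, 0, 0, -0.4, 1]])

```text
clock: 16.35
tool_pos: [0.5864, 0.1196, 0.1125]
orientation: [180.0, -0.0, 82.6]
force: [-0.1, 0.2, 0.8]
opening: 0.019
```

Contact is starting; smaller steps.

>>> carry_out(increments=[[0, 0, 0, 0, 0, -0.3, 1], [0, 0, 0, 0, 0, -0.3, 1]])

```text
clock: 16.6
tool_pos: [0.5865, 0.1196, 0.1123]
orientation: [180.0, -0.0, 82.6]
force: [-1.2, -0.5, 2.6]
opening: 0.0191
```

>>> carry_out(increments=[[0, 0, 0, 0, 0, -0.3, 1], [0, 0, 0, 0, 0, -0.3, 1]])

```text
clock: 16.85
tool_pos: [0.5865, 0.1197, 0.1121]
orientation: [180.0, -0.0, 82.6]
force: [-2.1, 0.4, 4.9]
opening: 0.0193
```

>>> carry_out(increments=[[0, 0, 0, 0, 0, -0.2, 1], [0, 0, 0, 0, 0, -0.2, 1]])

```text
clock: 17.1
tool_pos: [0.5866, 0.1197, 0.1121]
orientation: [180.0, -0.0, 82.6]
force: [-2.4, 1.5, 6.5]
opening: 0.0195
```

```bash
python3 o.py; python3 - <<'E'
from h import *
t=ctrl.snapshot("scene"); 
u,v=proj(t,(.5865,.1203,.11))[0].round().astype(int); print(u,v)
a=cv2.resize(t["pixels"][v-50:v+50,u-60:u+60],(720,600),interpolation=cv2.INTER_CUBIC)
cv2.imwrite("pics/g3.png",np.clip(a*1.6,0,255).astype(np.uint8))
E
```

```text
17.3 [0.5866 0.1197 0.1121] [179.9645  -0.0189  82.6464] [-2.7251  1.2922  6.4607  0.3496  0.9956 -0.0238] [0.4666 0.3491 0.8294] 0.01921545283527803
290 197
```

View pics/g3.png

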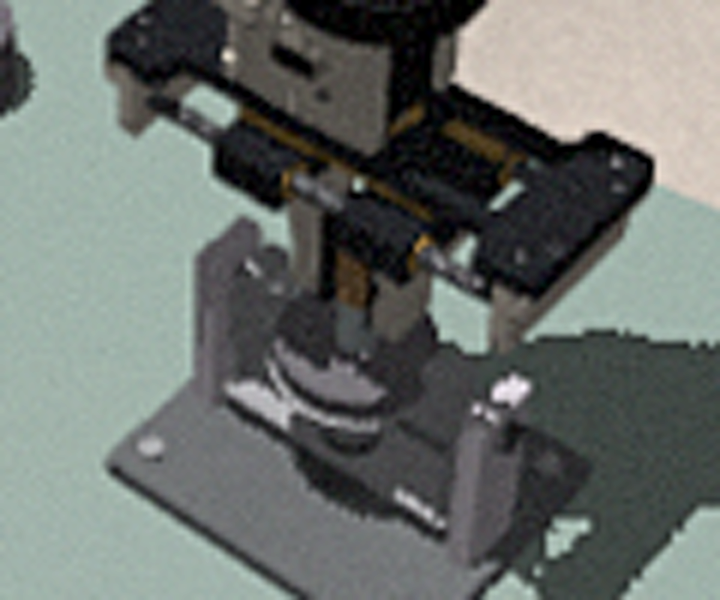

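>>> carry_out(increments=[[0, 0, 0, -0.4, 0, 0, 1], [0, 0, 0, -0.8, 0, 0, 1], [0, 0, 0, -0.8, 0, 0, 1]])

```text
clock: 17.73
tool_pos: [0.586, 0.1198, 0.1119]
orientation: [179.9, -0.0, 82.6]
force: [-1.4, 1.3, 5.2]
opening: 0.0189
```

```bash
python3 o.py
```

```text
17.925 [0.586  0.1198 0.1119] [179.9524  -0.0268  82.6488] [-0.8764  1.5983  5.3014  0.5629  0.5082  0.0025] [0.4865 0.2998 0.4004] 0.019456275410324117
```

>>> carry_out(increments=[[0, 0, 0, -0.3, 0.3, -0.3, 1], [0, 0, 0, -0.3, 0.3, -0.3, 1]])

```text
clock: 18.18
tool_pos: [0.5858, 0.12, 0.1117]
orientation: [179.9, -0.0, 82.6]
force: [-0.3, 0.8, 5.7]
opening: 0.0191
```

>>> carry_out(increments=[[0, 0, 0, 0, 0, -0.3, 1], [0, 0, 0, 0, 0, -0.3, 1]])

```text
clock: 18.42
tool_pos: [0.5859, 0.12, 0.1116]
orientation: [179.9, -0.0, 82.7]
force: [-0.8, 0.7, 7.1]
opening: 0.0194
```

>>> carry_out(increments=[[0, 0, 0, 0, 0, -0.3, 1], [0, 0, 0, 0, 0, -0.3, 1]])

```text
clock: 18.68
tool_pos: [0.586, 0.12, 0.1116]
orientation: [179.9, -0.0, 82.7]
force: [-2.5, 1.7, 8.1]
opening: 0.0189
```

>>> carry_out(increments=[[0, 0, 0, -0.3, 0, -0.3, 1], [0, 0, 0, -0.3, 0, -0.3, 1]])

```text
clock: 18.92
tool_pos: [0.5859, 0.12, 0.1116]
orientation: [179.9, -0.0, 82.7]
force: [-2.0, 0.3, 10.7]
opening: 0.0192
```

>>> carry_out(increments=[[0, 0, 0, -0.2, 0.1, -0.3, 1], [0, 0, 0, -0.2, 0.1, -0.3, 1]])

```text
clock: 19.18
tool_pos: [0.5859, 0.1201, 0.1115]
orientation: [179.9, -0.0, 82.7]
force: [-1.3, 0.3, 11.4]
opening: 0.0189
```

>>> carry_out(increments=[[0, 0, 0, -0.2, 0.1, -0.3, 1], [0, 0, 0, -0.2, 0.1, -0.3, 1]])

```text
clock: 19.42
tool_pos: [0.5859, 0.1201, 0.1115]
orientation: [179.8, -0.0, 82.7]
force: [-1.8, -0.5, 13.9]
opening: 0.0195
```

>>> carry_out(increments=[[0, 0, 0, 0, 0, 0, 1], [0, 0, 0, 0, 0, 0, 1], [0, 0, 0, 0, 0, 0, 1], [0, 0, 0, 0, 0, 0, 1]])

```text
clock: 19.92
tool_pos: [0.5859, 0.1202, 0.1115]
orientation: [179.8, -0.0, 82.7]
force: [-2.8, -0.8, 12.1]
opening: 0.0191
```

```bash
python3 o.py
```

```text
20.125 [0.5859 0.1201 0.1115] [179.8345  -0.0373  82.6772] [-2.3841 -0.1686 12.7504 -0.1173  0.8117 -0.0349] [0.5379 0.4374 0.4053] 0.019420486149788883
```

>>> carry_out(increments=[[0, 0, 0, 0, 0, 0, 1], [0, 0, 0, 0, 0, 0, 1], [0, 0, 0, 0, 0, 0, 1], [0, 0, 0, 0, 0, 0, 1]])

```text
clock: 20.62
tool_pos: [0.5859, 0.1202, 0.1115]
orientation: [179.8, -0.0, 82.7]
force: [-0.9, 0.6, 12.9]
opening: 0.0194
```

>>> carry_out(increments=[[0, 0, 0, 0, 0, 0.5, 1], [0, 0, 0, 0, 0, 1.0, 1], [0, 0, 0, 0, 0, 1.2, 1], [0, 0, 0, 0, 0, 1.2, 1]])

```text
clock: 21.12
tool_pos: [0.5855, 0.1201, 0.1116]
orientation: [179.9, -0.0, 82.7]
force: [0.1, 0.7, 6.6]
opening: 0.0193
```

>>> carry_out(increments=[[0, 0, 0, 0, 0, 0.5, 1], [0, 0, 0, 0, 0, 1.0, 1], [0, 0, 0, 0, 0, 1.0, 1]])

```text
clock: 21.5
tool_pos: [0.5848, 0.1201, 0.1118]
orientation: [180.0, -0.0, 82.6]
force: [1.5, 0.1, 1.5]
opening: 0.0194
```

>>> carry_out(increments=[[0, 0, 0, 0, 0, 0, 0.7], [0, 0, 0, 0, 0, 0, 0.6], [0, 0, 0, 0, 0, 0, 0.5], [0, 0, 0, 0, 0, 0, 0.5], [0, 0, 0, 0, 0, 0, 0.5]])

```text
clock: 22.12
tool_pos: [0.5845, 0.12, 0.1119]
orientation: [-180.0, 0.0, 82.6]
force: [1.3, 0.5, -0.2]
opening: 0.044
```

>>> carry_out(increments=[[0, 0, 0, 0, 0, 8, 0.5], [0, 0, 0, 0, 0, 22, 0.5], [0, 0, 0, 0, 0, 40, 0.5], [0, 0, 5, 0, 0, 55, 0.5], [0, 0, 14, 0, 0, 60, 0.3], [0, 0, 24, 0, 0, 60, 0], [0, 0, 34, 0, 0, 60, 0], [0, 0, 44, 0, 0, 60, 0], [0, 0, 54, 0, 0, 60, 0], [0, 0, 64, 0, 0, 60, 0], [0, 0, 74, 0, 0, 60, 0], [0, 0, 83, 0, 0, 60, 0], [0, 0, 89, 1, 0, 60, 0], [0, 0, 90, 1, 0, 60, 0], [0, 0, 90, 1, 0, 60, 0]])

```text
clock: 24.0
tool_pos: [0.5857, 0.1201, 0.1725]
orientation: [180.0, 0.0, 172.5]
force: [-0.4, -0.4, 0.4]
opening: 0.0878
```

```bash
python3 o.py; python3 - <<'E'
from h import *
t=ctrl.snapshot("scene"); 
u,v=proj(t,(.5865,.1203,.11))[0].round().astype(int); print(u,v)
a=cv2.resize(t["pixels"][v-50:v+50,u-60:u+60],(720,600),interpolation=cv2.INTER_CUBIC)
for z,c in((.047+.094,(0,0,255)),(.047+.042,(0,255,0))):
    q=((proj(t,(.5865,.1203,z))[0]-[u-60,v-50]+.5)*6).astype(int); cv2.drawMarker(a,tuple(int(i) for i in q),c,0,14,1)
cv2.imwrite("pics/g4.png",np.clip(a*1.6,0,255).astype(np.uint8))
E
```

```text
24.2 [0.5856 0.12   0.1721] [179.9979   0.0029 172.5821] [-0.2018  0.1289 -0.0656  0.0204  0.1029  0.006 ] [0.3429 0.8156 0.2772] 0.08765557796065619
290 197
```

View pics/g4.png

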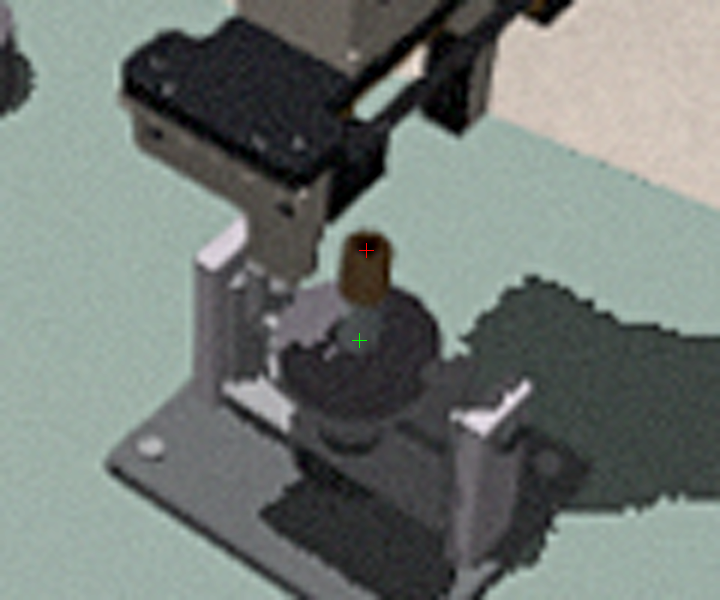

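>>> carry_out(increments=[[0, 0, 0, 0, 0, -15, 0], [0, 0, 0, 0, 0, -35, 0], [0, 0, 0, 0, 0, -50, 0], [0, 0, 0, 0, 0, -58, 0], [0, 0, 0, 0, 0, -58, 0], [0, 0, 0, 10, -1.3, -58, 0], [0, 0, 0, 20, -2.6, -58, 0], [0, 0, 0, 27, -3.5, -58, 0], [0, 0, 0, 32, -4.2, -58, 0], [0, 0, 0, 35, -4.5, -58, 0], [0, 0, 0, 38, -4.9, -58, 0], [0, 0, 0, 41, -5.3, -58, 0], [0, 0, 0, 44, -5.7, -58, 0], [0, 0, 0, 46, -6, -58, 0], [0, 0, 0, 47, -6.1, -58, 0], [0, 0, 0, 47, -6.1, -58, 0], [0, 0, 0, 47, -6.1, -58, 0]])

```text
clock: 26.38
tool_pos: [0.6325, 0.114, 0.114]
orientation: [-180.0, -0.0, 172.6]
force: [-2.2, -0.7, 1.1]
opening: 0.0881
```

```bash
python3 o.py; python3 - <<'E'
from h import *
t=ctrl.snapshot("scene"); 
u,v=proj(t,(.5865,.1203,.11))[0].round().astype(int)
a=cv2.resize(t["pixels"][v-50:v+50,u-60:u+60],(720,600),interpolation=cv2.INTER_CUBIC)
for th,c in((.2,(0,0,255)),(.35,(0,255,0)),(.5,(255,0,0))):
    r=.056; p=(.586+.9917*r*np.sin(th),.1202-.1288*r*np.sin(th),.085+r*np.cos(th))
    q=((proj(t,p)[0]-[u-60,v-50]+.5)*6).astype(int); cv2.drawMarker(a,tuple(int(i) for i in q),c,0,14,1)
cv2.imwrite("pics/g5.png",np.clip(a*1.6,0,255).astype(np.uint8))
E
```

```text
26.575 [0.6326 0.1139 0.114 ] [179.9998   0.0007 172.6379] [-1.6333  0.0113  1.6495  0.1162  0.7759  0.006 ] [0.5677 0.3252 0.3665] 0.08744182425772005
```

View pics/g5.png

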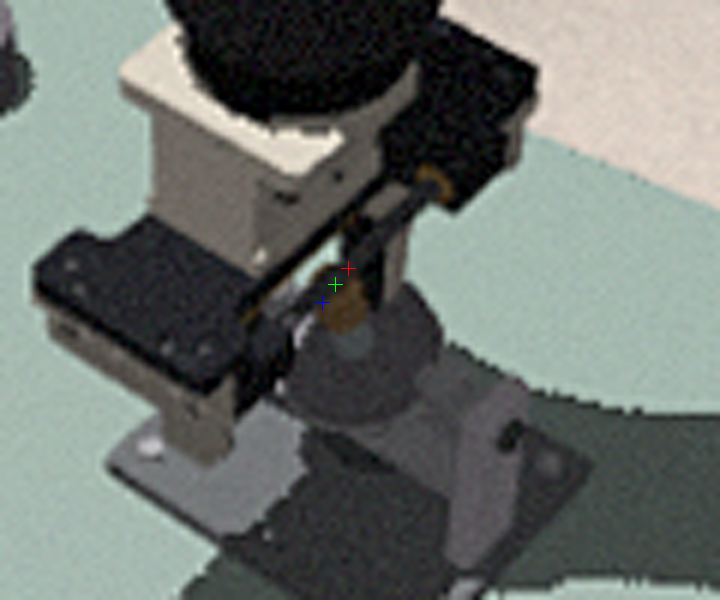

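>>> carry_out(increments=[[0, 0, 0, -3, 0.4, 0, 0], [0, 0, 0, -7, 0.9, 0, 0], [0, 0, 0, -12, 1.6, 0, 0], [0, 0, 0, -20, 2.6, 0, 0], [0, 0, 0, -30, 3.9, 0, 0], [0, 0, 0, -42, 5.5, 0, 0], [0, 0, 0, -54, 7, 0, 0], [0, 0, 0, -66, 8.6, 0, 0], [0, 0, 0, -74, 9.6, 0, 0], [0, 0, 0, -78, 10.1, 0, 0], [0, 0, 0, -81, 10.5, 0, 0], [0, 0, 0, -84, 10.9, 0, 0], [0, 0, 0, -87, 11.3, 0, 0], [0, 0, 0, -90, 11.7, 0, 0], [0, 0, 0, -92, 12, 0, 0], [0, 0, 0, -94, 12.2, 0, 0], [0, 0, 0, -94, 12.2, 0, 0], [0, 0, 0, -94, 12.2, 0, 0]])

```text
clock: 28.88
tool_pos: [0.5387, 0.1262, 0.114]
orientation: [180.0, 0.0, 172.6]
force: [2.5, 0.2, 1.4]
opening: 0.0879
```

```bash
python3 o.py; python3 - <<'E'
from h import *
t=ctrl.snapshot("scene"); 
u,v=proj(t,(.5865,.1203,.11))[0].round().astype(int)
a=cv2.resize(t["pixels"][v-50:v+50,u-60:u+60],(720,600),interpolation=cv2.INTER_CUBIC)
for th,c in((-.2,(0,0,255)),(-.35,(0,255,0)),(-.5,(255,0,0))):
    r=.056; p=(.586+.9917*r*np.sin(th),.1202-.1288*r*np.sin(th),.085+r*np.cos(th))
    q=((proj(t,p)[0]-[u-60,v-50]+.5)*6).astype(int); cv2.drawMarker(a,tuple(int(i) for i in q),c,0,14,1)
cv2.imwrite("pics/g6.png",np.clip(a*1.6,0,255).astype(np.uint8))
E
```

```text
29.075 [0.5387 0.1262 0.114 ] [-179.9986    0.0051  172.6381] [ 1.4181 -0.2913  1.5463 -0.0577 -0.584   0.0118] [0.4099 0.4376 0.4137] 0.08793112528960918
```

View pics/g6.png

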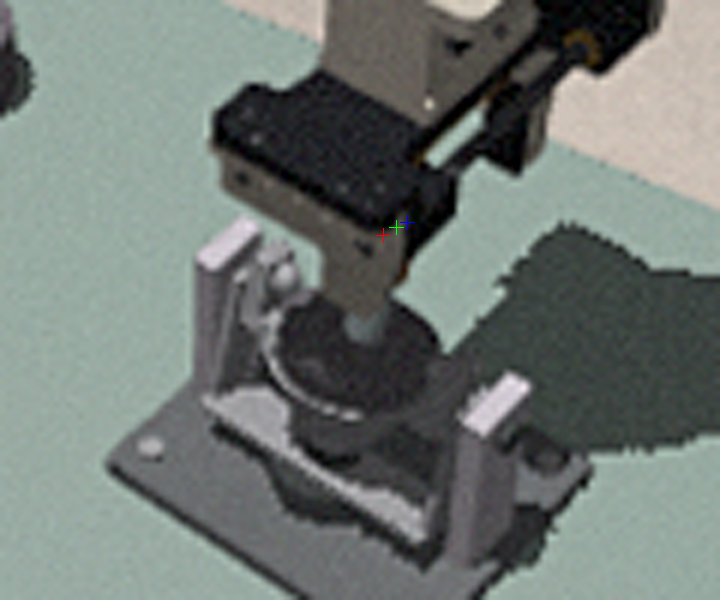

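>>> carry_out(increments=[[0, 0, 0, 2, -0.3, 0, 0], [0, 0, 0, 5, -0.6, 0, 0], [0, 0, 0, 8, -1, 0, 0], [0, 0, 0, 11, -1.4, 0, 0], [0, 0, 0, 14, -1.8, 0, 0], [0, 0, 0, 20, -2.6, 0, 0], [0, 0, 0, 28, -3.6, 0, 0], [0, 0, 0, 37, -4.8, 0, 0], [0, 0, 0, 44, -5.7, 0, 0], [0, 0, 0, 47.5, -6.1, 0, 0], [0, 0, 0, 47.5, -6.1, 0, 0], [0, 0, 0, 47.5, -6.1, 10, 0], [0, 0, 0, 47.5, -6.1, 30, 0], [0, 0, 0, 47.5, -6.1, 60, 0], [0, 0, 0, 47.5, -6.1, 90, 0], [0, 0, 0, 47.5, -6.1, 115, 0], [0, 0, 0, 47.5, -6.1, 125, 0], [0, 0, 0, 47.5, -6.1, 125, 0]])

```text
clock: 31.38
tool_pos: [0.5861, 0.1202, 0.2395]
orientation: [180.0, 0.1, 172.6]
force: [-0.6, 0.1, -0.6]
opening: 0.0876
```

>>> carry_out(increments=[[0, 0, 0, 0, -20, 0, 0], [0, 0, 0, 0, -50, 0, 0], [0, 0, 0, 0, -85, 0, 0], [0, 0, 0, 0, -120, 0, 0], [0, 0, 0, 0, -145, 0, 0], [0, 0, 0, 0, -155, 0, 0], [0, 0, 0, 0, -155, 0, 0], [0, 0, 0, 0, -155, 0, 0], [0, 0, 0, 0, -155, 0, 0], [0, 0, 0, 0, -155, 0, 0]])

```text
clock: 32.62
tool_pos: [0.5861, -0.0344, 0.239]
orientation: [180.0, 0.0, 172.7]
force: [0.1, 0.5, -0.7]
opening: 0.0878
```

```bash
python3 o.py; python3 - <<'E'
from h import *
np.set_printoptions(precision=4,suppress=True)
t=ctrl.snapshot("scene");tp=ctrl.snapshot("top")
a=[]
for S in(t,tp):
    u,v=proj(S,(.5865,.1203,.09))[0].round().astype(int)
    b=cv2.resize(S["pixels"][v-35:v+35,u-33:u+33],(396,420),interpolation=cv2.INTER_CUBIC)
    for z,c in((.047+.094,(0,0,255)),(.047+.042,(0,255,0))):
        q=((proj(S,(.586,.1202,z))[0]-[u-33,v-35]+.5)*6).astype(int); cv2.drawMarker(b,tuple(int(i) for i in q),c,0,14,1)
    a.append(b)
    for l in("straight_carrier","bottle","rack"): print(l,[(np.array(d["centre"]),round(d["confidence"],2)) for d in ctrl.search_frame(S,l)[:1]])
cv2.imwrite("pics/g7.png",np.clip(np.hstack(a)*1.6,0,255).astype(np.uint8))
E
```

```text
32.825 [ 0.5861 -0.0347  0.239 ] [179.9987   0.0044 172.6599] [ 0.101   0.4235  0.2549  0.0464  0.1005 -0.0021] [0.3015 0.1984 0.2244] 0.08756914417437361
straight_carrier [(array([ 0.4871, -0.1501,  0.0466]), 0.73)]
bottle [(array([0.5934, 0.1294, 0.0394]), 0.74)]
rack [(array([0.5906, 0.4142, 0.0957]), 0.7)]
straight_carrier [(array([ 0.4754, -0.1529,  0.0429]), 0.5)]
bottle [(array([0.5416, 0.4021, 0.0655]), 0.22)]
rack [(array([0.542 , 0.4045, 0.0622]), 0.63)]
```

View pics/g7.png

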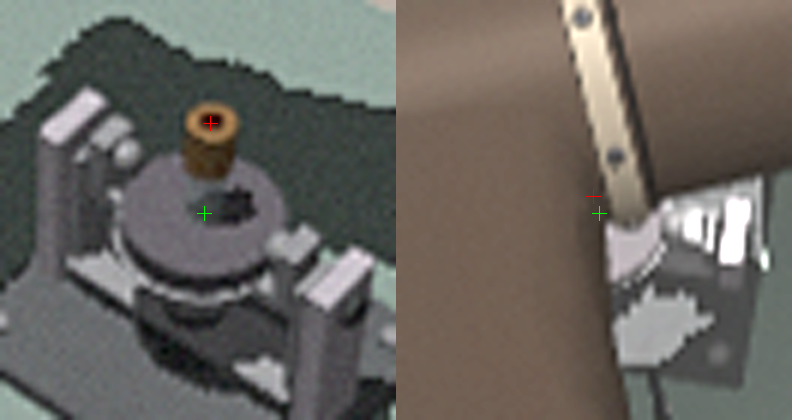

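```bash
python3 - <<'E'
from h import *
t=ctrl.snapshot("scene")["pixels"]; a=cv2.imread("pics/scene0.png")
d=np.abs(t.astype(int)-a).max(2)
print("bottle diff",(d[185:235,140:185]>40).mean(),"rack diff",(d[200:315,370:455]>40).mean())
print(ctrl.get_obs()["force"]); print(ctrl.close_job())
E
```

```text
bottle diff 0.0 rack diff 0.0369309462915601
[0.4233711  0.17883906 0.16362351]
the job is handed in; nothing more can be done
None
```

The tapered carrier is home in the bucket, the bucket rocked both ways, and the job is handed in at about 33 s of the 72 s allowed. The handing-in call gave no verdict, so the points below rest on my own readings.

- **Seating:** I gripped the carrier by its cap and lowered it past the catches. The peak push was about 6 N, followed by a clear drop in force. I bedded it at about 14–15 N for just over a second. The highest wrist reading was about 14 N, roughly 16 N once the carrier's weight is added, so well under 25 N.
- **Home height:** The seat was felt about 1.5 mm below nominal, within the stated 2 mm.
- **Rocking:** With the open gripper around the cap, I tipped the bucket to about +0.35 rad, then to about −0.37 rad. Each took a push of 1.5–2.5 N. The positive tilt was read off a picture. The negative one is estimated from how far the tool moved, because the finger hid the cap.
- **Last picture:** The cap lies on its predicted upright, home position to within a pixel, and the gripper is clear of everything.
- **Other things on the bench:** The straight carrier was found within a few millimetres of its start.
    - **Bottle:** The detector misreported it in both last pictures. Its patch of the picture is unchanged from the start.
    - **Rack:** About 4% of its picture patch changed, and I did not look into why. The top view still places the rack within 4 mm of its start.
- **Check that did not work:** The arm blocked most of the final top view of the stand, so the last upright check rests on one camera.

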